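# Kit and book in a lamp rewiring job

## Task

Lift the red lamp shade off the blue kit tray and stand it upright in the middle of the round cork mat, then stand the lampholders that are on the bench in the tray's dot-numbered pockets, in that order: brass in the one-dot pocket, white in two, black in three, red in four (some may be missing; leave their pockets empty). When all are in, take the hand scanner by its handle, point it squarely at the middle of the barcode label on the job stand from about 10 cm, hold it steady for two seconds, and stand it back in its cradle. Put right anything that gets knocked out of place on the way, and leave everything else on the bench where it is.

Things in the scene. Friction and masses are not known exactly. Their poses are not given: they have to be found in the camera images.
- shade: Red enamel pendant lamp shade, 200 mm across at its rim, 128 mm to the top of its neck (a 12 mm brass stub, 14 mm thick, stands on top of that). Closed flat underneath. Neck: upright cylinder 44 mm across from 78 to 128 mm above the underside, the place to grip it. It starts standing on the rim of the kit tray, covering it. Origin: centre of its underside; z up along its axis. 0.45 kg.
- mat: Fixed round cork mat on the bench, 220 mm across, 5 mm thick. Origin: centre of its underside on the bench; top 5 mm higher.
- tray: Fixed blue kit tray, 174 x 174 mm, outer walls 25 mm high, four square pockets (2 x 2) 78 mm wide with 6 mm walls between (22 mm high). Each black pocket floor bears 1, 2, 3 or 4 white dots. Origin: centre of its underside on the bench; x and y along its sides.
- pocket1 (a point): Centre of the floor of the pocket with 1 dot, 6 mm above the bench; the tray's +x +y corner. Axes as the tray's.
- pocket2 (a point): Centre of the floor of the pocket with 2 dots, 6 mm above the bench; the tray's +x -y corner. Axes as the tray's.
- pocket3 (a point): Centre of the floor of the pocket with 3 dots, 6 mm above the bench; the tray's -x -y corner. Axes as the tray's.
- pocket4 (a point): Centre of the floor of the pocket with 4 dots, 6 mm above the bench; the tray's -x +y corner. Axes as the tray's.
- holder1: Brass lampholder for pocket 1: a round flange 52 mm across and 9 mm high with an upright 38 mm cylinder on it, 64 mm tall in all; stands upright. Origin: centre of its underside; z up. About 0.11 kg. May be absent.
- holder2: White ceramic lampholder for pocket 2: a round flange 52 mm across and 9 mm high with an upright 38 mm cylinder on it, 64 mm tall in all; stands upright. Origin: centre of its underside; z up. About 0.11 kg. May be absent.
- holder3: Black lampholder for pocket 3: a round flange 52 mm across and 9 mm high with an upright 38 mm cylinder on it, 64 mm tall in all; stands upright. Origin: centre of its underside; z up. About 0.11 kg. May be absent.
- holder4: Red lampholder for pocket 4: a round flange 52 mm across and 9 mm high with an upright 38 mm cylinder on it, 64 mm tall in all; stands upright. Origin: centre of its underside; z up. About 0.11 kg. May be absent.
- scanner: Hand scanner standing in its cradle: yellow base 70 x 44 x 34 mm (x, y, z), above it an upright black handle 32 mm (x) by 30 mm (y), centred 5 mm behind the origin (at x = -5 mm), from 34 to 134 mm above the underside; grip it across y high on the handle. A black snout at the +x end reaches to x = +66 mm. Origin: centre of the base's underside; z up. 0.22 kg.
- scanner_window: Red window of the scanner, carried at x = +56, z = +19 mm in the scanner's frame. It looks forward and 45 degrees down when the scanner is upright: its z axis is the beam, pointing out of the scanner.
- cradle: Fixed grey cradle, a shallow open box 132 x 74 mm outside, walls 5 mm thick and 16 mm high, floor 5 mm thick, centred 16 mm along +x from the origin. Origin: on the bench, right below the scanner's origin when it stands at home (scanner underside 5 mm above, x axes alike, about 10 mm play all round).
- stand: Fixed job stand: a 100 x 110 mm aluminium board leaning at 45 degrees, about 92 mm high in all, looking up and towards its own -x side (the robot's side). Origin: on the bench under the board's centre.
- label: White label, 60 x 80 mm, with black bars, in the middle of the stand's board, 57 mm above the bench. Origin: its centre; z points straight out of the label (45 degrees up, towards the robot's side), y level.
- varnish: Bystander: small round varnish can, 56 mm across, 80 tall (leave alone).
- screwjar: Bystander: glass jar with steel cap, 60 mm across, 75 tall (leave alone).
- tape: Bystander: orange tape roll lying flat, 90 mm across, 25 high (leave alone).
- driver: Bystander: screwdriver lying on the bench near the right side; origin at its underside, somewhere along its length (leave alone).
- rose: Bystander: brass ceiling rose, a low cone 90 mm across, 34 high (leave alone).
- carton: Bystander: cardboard bulb carton, 65 x 65 x 100 tall (leave alone).
- sandblock: Bystander: wooden sanding block, 80 x 50 x 35 (leave alone).
There are look-alikes about, which are no part of the job. There is more than one size of the shade; the job needs the smaller. Leave any purple look-alike of the holder4 alone.

How it is judged:
By the outcome, as a careful person would: the job done as asked, in the order asked, and still so for the second after the job is handed in, with the robot touching nothing.
Of holder1, holder2, holder3, holder4 only 2 to 4 are there at a start; the rules pass over those that are not, and their reading is None.
At some moment in a run one of holder1, holder2, holder3, holder4 may be knocked a few centimetres aside while the robot is not near it.
It also fails if it takes over 210 s, if anything falls off the work surface, if the arm or the gripper's body presses on something with over 40 N, if the wrist force passes 120 N, or if a joint passes its speed limit or range.

## Robot

A 6-joint arm with a two-finger parallel gripper is mounted at the origin on the work surface. World frame = base frame: x ahead of the robot, y to its left, z up, the work surface at z = 0. Lengths are in m, angles in rad, forces in N, time in s.
With the tool pointing down it reaches from about 0.25 to 0.725 m from the base axis. Payload 9.7 kg.
Tool frame: the origin (TCP) lies between the finger pads; the fingertips stand 8 mm ahead of it and the grasp point (between the pads) lies 11 mm behind it; z points along the fingers, y is the line along which they close (so a half turn about z gives the same grasp; the last joint's range is limited). The gripper opens to 85 mm and grips with 20 to 120 N. Pads are 22 mm wide; open, the fingers measure 114 mm over their backs; the gripper's body (76 mm by 85 mm) begins 54 mm behind the grasp point. The pads swing forward as they close: fully open they stand 13 mm farther back than shut.
Start: joints at [-1.191, 0.087, 0.176, 1.66, 0, 1.571], TCP at [0.204, -0.511, 0.239] pointing down, gripper open.
Joint ranges: [-3.13, 3.13], [-0.85, 1.81], [-1.15, 1.24], [-2.2, 2.28], [-1.44, 1.52], [-3.14, 3.14]. Speed limits (rad/s): [2.22, 2.22, 2.57, 3.14, 3.14, 3.14].

## Interface

Orientations are given as a unit quaternion [x, y, z, w].
In Python, from station import * gives the robot as it stands.
- The arm moves only by the shell command python3 -m inch 'ROWS' [FORCE]. ROWS is JSON, a list that holds one entry, the list of rows, each a list of 5 numbers: the shift along the tool's x, y, z each as a share of 0.05 m, from -1 to 1, then the turn about the tool's z as a share of 4 degrees, from -1 to 1, then the closure, from -1 (fully open) to 1 (shut). In form: [[[dx, dy, dz, twist, hand], ...]]. A call has exactly 8 rows; each row shifts and turns the commanded pose from where the row before left it, along the tool's axes as they then stand; what a row does not reach is not made up. A row lasts 1/8 s, in which the tool goes at most 62.5 mm and 10.7 degrees, less where a joint would pass 70% of its speed; a pose out of reach is approached as far as the arm can. A call with a number of a shift or a turn outside -1 to 1 is refused whole. A call with a gripper value outside its range is refused whole. The fingers move at their own pace and stop on an object; FORCE is the grip in N (left out, the last holds). Time passes only in rows, so rows that do not move let the fingers close, or fill a call up. It gives the time, the measured TCP pose, the force, the opening and the grip force at its end, in the units of the state.
- get_state(): the state, without advancing time (a new reading comes with each control period).
- camera(name): name is "scene" or "top"; returns a dict with "frame" (480x640x3 uint8, blue, green, red), "range_z" (480x640 float32, m along the optical axis (not along the pixel's ray), 0 where there is no reading), "K" (3x3 intrinsics, pixels), "extrinsics" (4x4, takes a point from camera to world coordinates). Camera axes: x right, y up, looking along -z (the intrinsics and any distortion apply to the point x, -y, -z); pixel columns grow to the right and rows downward; lengths in m; the calibration is good to about 2 mm. A picture is of the moment at which its call begins.
- finish_job(): hands the job in; it is judged then, once.
The state is a dict: "clock": time; "joint_pos": joint angles; "joint_vel": joint speeds; "tau": joint torques, N m; "ee_pos": TCP position; "orientation": TCP orientation; "contact_force": force on the tool from outside, world axes, zero at the start; "moment": the same for the moment, N m; "opening": finger opening in m; "gripper_force": force on a finger pad.
Only numpy, scipy, OpenCV 4.12 (cv2) and the standard library are available. Lean on these libraries where they do the work, as an engineer would, in place of code of your own. Each camera call takes 0.05 s, during which the arm holds its last target. There are 200 camera calls.

## Working session

There is one attempt and no reset: what is moved stays moved. The work goes in short steps, Python scripts to look and compute and a shell command to move; the robot and the scene stay as the last step left them, time stands still between calls to the robot, and variables do not carry over. Pictures are saved under pics/ and viewed, at most 14 in all, crops included, and the job is handed in when it is done.

```bash
ls; mkdir -p pics; cat > h.py <<'E'
from station import *
import numpy as np, cv2
def px2w(c,u,v,z=None):
    """pixel -> world, by depth, or intersect plane z"""
    K=c["K"];E=c["extrinsics"]
    d=np.array([(u-K[0,2])/K[0,0],-(v-K[1,2])/K[1,1],-1])
    if z is None: 
        p=d*float(c["range_z"][int(v),int(u)]); return E[:3,:3]@p+E[:3,3]
    w=E[:3,:3]@d; return E[:3,3]+w*(z-E[2,3])/w[2]
def cloud(c):
    K=c["K"];E=c["extrinsics"];v,u=np.mgrid[:480,:640];r=c["range_z"]
    p=np.stack([(u-K[0,2])/K[0,0]*r,-(v-K[1,2])/K[1,1]*r,-r],-1)
    return p@E[:3,:3].T+E[:3,3]
E
python3 - <<'E'
from h import *
for n in ("scene","top"):
    c=camera(n); cv2.imwrite(f"pics/{n}0.png",c["frame"]); np.savez(f"{n}0.npz",**{k:c[k] for k in c})
    print(n,c["K"].round(1).tolist(),c["extrinsics"].round(3).tolist(),[k for k in c])
s=get_state();print(s)
E
```

```text
pics
scene [[433.1, 0.0, 319.1], [0.0, 433.1, 240.8], [0.0, 0.0, 1.0]] [[-0.235, -0.616, 0.752, 1.337], [0.972, -0.134, 0.194, 0.182], [-0.019, 0.776, 0.63, 0.786], [0.0, 0.0, 0.0, 1.0]] ['frame', 'range_z', 'K', 'extrinsics']
top [[448.6, 0.0, 320.3], [0.0, 448.6, 247.1], [0.0, 0.0, 1.0]] [[-0.022, 0.995, -0.095, 0.38], [-1.0, -0.022, 0.009, -0.044], [0.007, 0.095, 0.995, 1.016], [0.0, 0.0, 0.0, 1.0]] ['frame', 'range_z', 'K', 'extrinsics']
{'clock': 0.1, 'joint_pos': array([-1.19101333e+00,  8.73858558e-02,  1.75220865e-01,  1.65974836e+00,
       -9.70355820e-07,  1.57080593e+00]), 'joint_vel': array([-0.00174758, -0.00220593,  0.00290664, -0.00027261, -0.00059147,
        0.00059668]), 'tau': array([-2.36685792e-04, -5.21562195e+01,  4.65652335e+01,  1.59392174e-02,
        4.42661246e-05,  1.35597551e-05]), 'ee_pos': array([ 0.20383094, -0.51064899,  0.23866835]), 'orientation': array([ 9.82025474e-01,  1.88747601e-01, -1.05899295e-04, -5.48379230e-04]), 'contact_force': array([ 0.59328204, -0.00627157, -0.06909919]), 'moment': array([ 0.0154137 , -0.02238112, -0.07299938]), 'gripper_force': 0.0, 'opening': 0.08549064480664403}
```

View pics/top0.png

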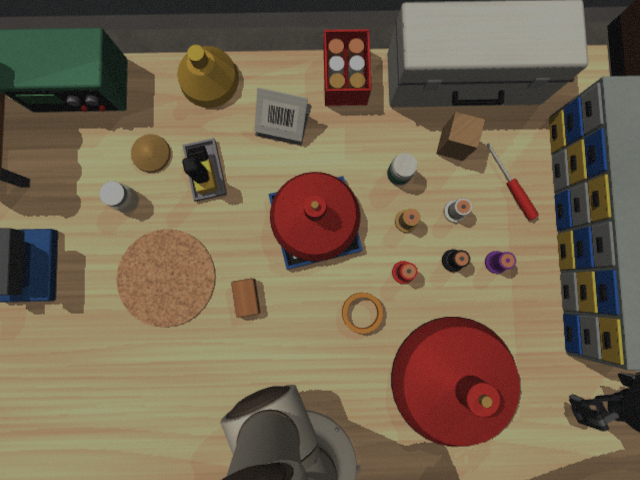

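View pics/scene0.png

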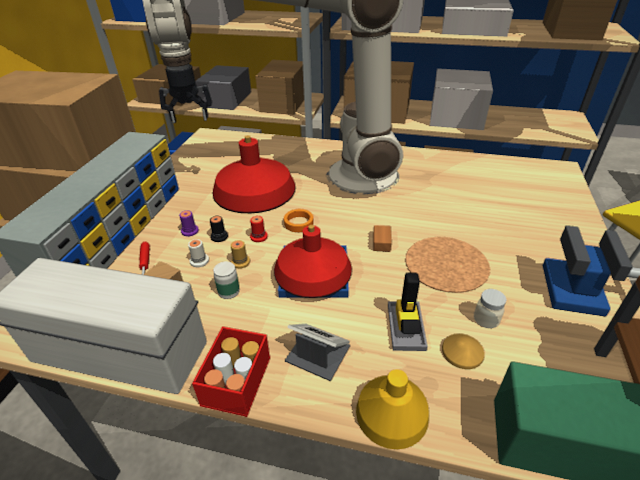

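Candidates (top view):
- **Shade:** small red shade on the tray (315,210) against the big red shade (455,380) and the yellow one (208,75). I choose the small one.
- **Holders:** brass (408,219), white (457,210), black (456,260) and red (404,272). The purple one (500,262) is a look-alike, to be left alone.
- **Scanner:** (200,170). **Mat:** (166,278). **Label:** (281,117).

All four holders seem to be present.

```bash
cat >> h.py <<'E'
def near(P,x,y,r,z0,z1):
    m=(np.hypot(P[...,0]-x,P[...,1]-y)<r)&(P[...,2]>z0)&(P[...,2]<z1); return P[m]
def circ(Q):
    (cx,cy),r=cv2.minEnclosingCircle(Q[:,:2].astype(np.float32)*1000); return round(cx/1e3,4),round(cy/1e3,4),round(r/1e3,4)
E
python3 - <<'E'
from h import *
c=dict(np.load("top0.npz")); P=cloud(c)
for n,u,v,z in [("shade",315,205,.165),("brass",408,212,.064),("white",462,205,.064),("black",461,258,.064),("red",406,270,.064),("purple",506,260,.064),("mat",166,278,.005),("block",245,297,.035),("tape",363,314,.02),("varnish",404,165,.08),("jar",112,190,.075),("scanner",200,160,.13),("label",281,117,.057),("carton",462,135,.1),("rose",150,150,.034)]:
    w=px2w(c,u,v); print(n,w.round(3),px2w(c,u,v,z).round(3))
    if n in("shade",):
        for a,b in((.13,.150),(.150,.157),(.16,.172)):
            Q=near(P,w[0],w[1],.06,a,b); print("  ",len(Q),Q.mean(0).round(4) if len(Q) else 0,circ(Q) if len(Q) else 0)
    if z==.064:
        Q=near(P,w[0],w[1],.04,.055,.075); print("  ",len(Q),Q.mean(0).round(4),circ(Q),Q[:,2].max().round(3))
# mat by colour
hsv=cv2.cvtColor(c["frame"],cv2.COLOR_BGR2HSV)
q=px2w(c,166,278,.005)
print("hsv mat",hsv[278,166],hsv[330,250])
im=c["frame"]
a=cv2.resize(im[130:300,240:540],None,fx=2.6,fy=2.6,interpolation=cv2.INTER_CUBIC)
cv2.imwrite("pics/crop1.png",a[:600,:800])
b=cv2.resize(im[80:335,100:320],None,fx=2.3,fy=2.3,interpolation=cv2.INTER_CUBIC)
cv2.imwrite("pics/crop2.png",b[:600])
E
```

```text
shade [ 0.543 -0.044  0.168] [ 0.543 -0.044  0.165]
   32 [ 0.527  -0.0431  0.1411] (0.537, -0.0425, 0.0208)
   341 [ 0.5433 -0.0428  0.1535] (0.5438, -0.0427, 0.0221)
   43 [ 0.5432 -0.043   0.1653] (0.5438, -0.0429, 0.0072)
brass [ 0.543 -0.243  0.065] [ 0.543 -0.243  0.064]
   252 [ 0.5313 -0.2493  0.0646] (0.532, -0.2502, 0.0193) 0.07
white [ 0.556 -0.36   0.066] [ 0.556 -0.36   0.064]
   252 [ 0.5513 -0.3611  0.0645] (0.5521, -0.3622, 0.019) 0.069
black [ 0.441 -0.351  0.067] [ 0.442 -0.352  0.064]
   261 [ 0.4397 -0.3514  0.0641] (0.4395, -0.3529, 0.0197) 0.072
red [ 0.419 -0.234  0.064] [ 0.419 -0.234  0.064]
   255 [ 0.4156 -0.2386  0.0646] (0.4157, -0.2392, 0.019) 0.07
purple [ 0.435 -0.447  0.067] [ 0.435 -0.448  0.064]
   267 [ 0.4338 -0.4487  0.0644] (0.4337, -0.4504, 0.0193) 0.069
mat [0.415 0.293 0.008] [0.415 0.294 0.005]
block [0.369 0.113 0.035] [0.369 0.113 0.035]
tape [ 0.325 -0.146 -0.001] [ 0.326 -0.144  0.02 ]
varnish [ 0.641 -0.235  0.082] [ 0.642 -0.236  0.08 ]
jar [0.601 0.386 0.076] [0.602 0.387 0.075]
scanner [0.674 0.21  0.039] [0.647 0.186 0.13 ]
label [0.761 0.027 0.061] [0.762 0.027 0.057]
carton [ 0.698 -0.356  0.102] [ 0.699 -0.356  0.1  ]
rose [0.7   0.322 0.037] [0.701 0.323 0.034]
hsv mat [ 13 119 148] [ 22  83 156]
```

View pics/crop1.png

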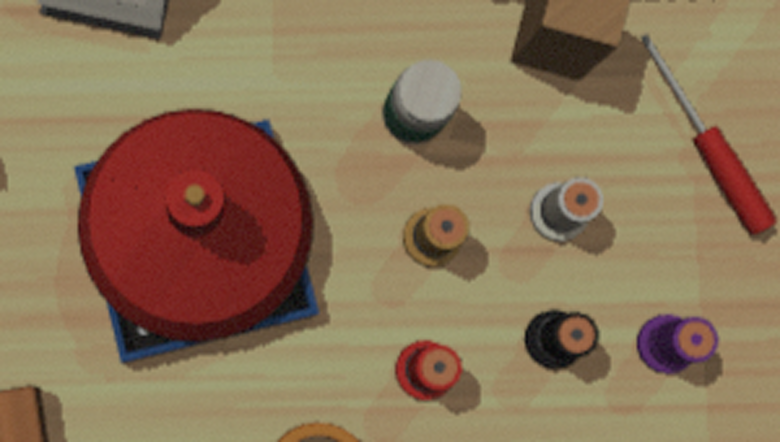

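View pics/crop2.png

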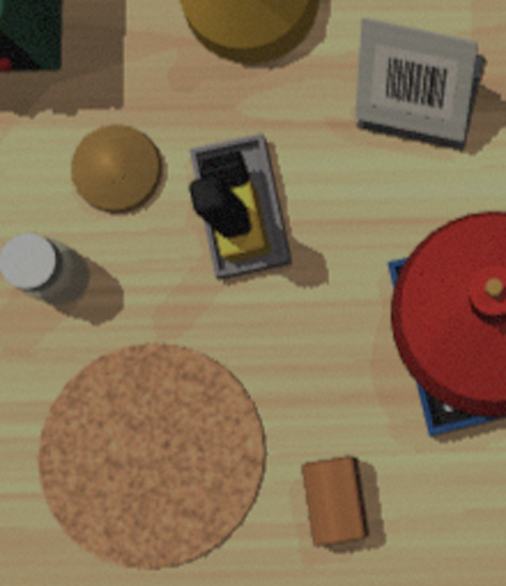

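The crops show the small red shade sitting off-centre on the tray (neck at top px ~316,205). Four real holders and the purple one are separate and upright. The scanner is in its cradle at ~(200,168), the mat at ~(166,278) and the label at ~(281,117). The choice stands. Next I measure the mat and plan the shade grasp.

```bash
cat >> h.py <<'E'
def plan(x,y,z,yaw=None):
    """rows needed to reach x,y,z(TCP); yaw = world heading (deg) of tool x, taken mod 180. First shift (old axes), then twist."""
    from scipy.spatial.transform import Rotation as R
    s=get_state();M=R.from_quat(s["orientation"]).as_matrix();d=M.T@(np.array([x,y,z])-s["ee_pos"])
    h=np.degrees(np.arctan2(M[1,0],M[0,0]))
    tw=0 if yaw is None else (-(yaw-h)+90)%180-90
    print("clk %.1f at"%s["clock"],s["ee_pos"].round(4),"head %.1f"%h,"tilt",M[:2,2].round(3),"j6 %.2f"%s["joint_pos"][5],"shift units",(d/.05).round(2),"twist units",round(tw/4,2),"open %.3f f %.0f"%(s["opening"],s["gripper_force"]))
if __name__=="__main__":
    import sys; plan(*map(float,sys.argv[1:]))
E
python3 - <<'E'
from h import *
c=dict(np.load("top0.npz"))
hsv=cv2.cvtColor(cv2.GaussianBlur(c["frame"],(5,5),0),cv2.COLOR_BGR2HSV)
m=((hsv[...,0]<18)&(hsv[...,1]>95)).astype(np.uint8); z=np.zeros_like(m); z[215:340,105:225]=m[215:340,105:225]
k=max(cv2.findContours(z,0,2)[0],key=cv2.contourArea)
W=np.array([px2w(c,u,v,.005)[:2] for [[u,v]] in k]); print("mat",circ(W),cv2.fitEllipse((W*1000).astype(np.float32)))
E
python3 h.py .5438 -.0428 .26 ; python3 h.py .5438 -.0428 .124
```

```text
mat (0.4161, 0.2945, 0.1121) ((415.95062255859375, 295.2409362792969), (218.15480041503906, 219.2119903564453), 81.38502502441406)
clk 0.1 at [ 0.2038 -0.5106  0.2387] head 21.8 tilt [-0.     0.001] j6 1.57 shift units [ 9.78 -6.17 -0.42] twist units 0.0 open 0.085 f 0
clk 0.1 at [ 0.2038 -0.5106  0.2387] head 21.8 tilt [-0.     0.001] j6 1.57 shift units [ 9.78 -6.17  2.3 ] twist units 0.0 open 0.085 f 0
```

```bash
python3 -m inch '[[[0.8,-0.5,-0.1,0,-1],[0.8,-0.5,-0.1,0,-1],[0.8,-0.5,-0.1,0,-1],[0.8,-0.5,-0.1,0,-1],[0.8,-0.5,0,0,-1],[0.8,-0.5,0,0,-1],[0.8,-0.5,0,0,-1],[0.8,-0.5,0,0,-1]]]' 40; python3 -m inch '[[[0.8,-0.5,0,0,-1],[0.8,-0.5,0,0,-1],[0.8,-0.5,0,0,-1],[0.8,-0.5,0,0,-1],[0.18,-0.17,0,0,-1],[0,0,0,0,-1],[0,0,0,0,-1],[0,0,0,0,-1]]]' 40; python3 h.py .5438 -.0428 .124
```

```text
clock: 1.1
ee_pos: [0.4276, -0.205, 0.2591]
orientation: [0.982, 0.189, -0.0, -0.0]
contact_force: [0.1, 0.1, 0.1]
opening: 0.0854
gripper_force: 0.0
clock: 2.1
ee_pos: [0.5432, -0.044, 0.2596]
orientation: [0.982, 0.188, 0.0, 0.0]
contact_force: [-0.2, -0.5, 0.5]
opening: 0.0855
gripper_force: 0.0
clk 2.1 at [ 0.5432 -0.044   0.2596] head 21.7 tilt [ 0. -0.] j6 2.68 shift units [ 0.02 -0.02  2.71] twist units 0.0 open 0.085 f 0
```

```bash
python3 -m inch '[[[0,0,0,-1,-1],[0,0,0,-1,-1],[0,0,0,-1,-1],[0,0,0,-1,-1],[0,0,0,-1,-1],[0,0,0,-1,-1],[0,0,0,-1,-1],[0,0,0,-1,-1]]]'; python3 -m inch '[[[0,0,0.4,-1,-1],[0,0,0.5,-1,-1],[0,0,0.5,-1,-1],[0,0,0.5,-1,-1],[0,0,0.5,-1,-1],[0,0,0.3,-1,-1],[0,0,0,-1,-1],[0,0,0,-1,-1]]]'; python3 h.py .5438 -.0428 .124
```

```text
clock: 3.1
ee_pos: [0.5434, -0.0438, 0.2596]
orientation: [0.892, 0.453, 0.0, 0.0]
contact_force: [-0.1, -0.2, -0.6]
opening: 0.0855
gripper_force: 0.0
clock: 4.1
ee_pos: [0.5433, -0.0438, 0.1243]
orientation: [0.732, 0.681, -0.0, 0.0]
contact_force: [0.5, -0.5, 0.3]
opening: 0.0856
gripper_force: 0.0
clk 4.1 at [ 0.5433 -0.0438  0.1243] head 85.8 tilt [-0. -0.] j6 1.56 shift units [0.02 0.01 0.01] twist units 0.0 open 0.086 f 0
```

```bash
python3 -m inch '[[[0,0,0,0,1],[0,0,0,0,1],[0,0,0,0,1],[0,0,0,0,1],[0,0,0,0,1],[0,0,0,0,1],[0,0,0,0,1],[0,0,0,0,1]]]' 60;  python3 -m inch '[[[0,0,-0.1,0,1],[0,0,-0.2,0,1],[0,0,-0.3,0,1],[0,0,-0.4,0,1],[0,0,-0.4,0,1],[0,0,-0.3,0,1],[0,0,-0.2,0,1],[0,0,0,0,1]]]' 60; python3 h.py .416 .295 .219
```

```text
clock: 5.1
ee_pos: [0.544, -0.0433, 0.1249]
orientation: [0.733, 0.68, 0.0, 0.001]
contact_force: [-0.3, -1.6, 5.5]
opening: 0.0426
gripper_force: 62.4
clock: 6.1
ee_pos: [0.544, -0.043, 0.2199]
orientation: [0.733, 0.68, 0.0, 0.0]
contact_force: [-0.2, -0.7, -5.3]
opening: 0.0429
gripper_force: 62.0
clk 6.1 at [ 0.544  -0.043   0.2199] head 85.8 tilt [ 0.001 -0.   ] j6 1.57 shift units [ 6.55 -3.05  0.02] twist units 0.0 open 0.043 f 62
```

```bash
python3 -m inch '[[[0.2,-0.1,0,0,1],[0.4,-0.2,0,0,1],[0.6,-0.28,0,0,1],[0.6,-0.28,0,0,1],[0.6,-0.28,0,0,1],[0.6,-0.28,0,0,1],[0.6,-0.28,0,0,1],[0.6,-0.28,0,0,1]]]'; python3 -m inch '[[[0.6,-0.28,0,0,1],[0.6,-0.28,0,0,1],[0.5,-0.2,0,0,1],[0.4,-0.17,0,0,1],[0.2,-0.1,0,0,1],[0.05,-0.02,0,0,1],[0,0,0,0,1],[0,0,0,0,1]]]'; python3 h.py .416 .295 .106
```

```text
clock: 7.1
ee_pos: [0.4592, 0.175, 0.2186]
orientation: [0.733, 0.681, -0.0, -0.0]
contact_force: [0.6, 0.7, -5.2]
opening: 0.0427
gripper_force: 62.1
clock: 8.1
ee_pos: [0.417, 0.2942, 0.2193]
orientation: [0.733, 0.68, -0.0, 0.0]
contact_force: [0.6, 0.3, -5.9]
opening: 0.0426
gripper_force: 62.1
clk 8.1 at [0.417  0.2942 0.2193] head 85.7 tilt [ 0. -0.] j6 2.26 shift units [ 0.01 -0.02  2.27] twist units 0.0 open 0.043 f 62
```

Lower it, with a camera check of the tray on the way.

```bash
python3 -m inch '[[[0,0,0.2,0,1],[0,-0.02,0.4,0,1],[0,0,0.4,0,1],[0,0,0.4,0,1],[0,0,0.4,0,1],[0,0,0.2,0,1],[0,0,0.1,0,1],[0,0,0.07,0,1]]]'; python3 -m inch '[[[0,0,0.03,0,1],[0,0,0.03,0,1],[0,0,0.03,0,1],[0,0,0,0,1],[0,0,0,0,1],[0,0,0,0,1],[0,0,0,0,1],[0,0,0,0,1]]]'; python3 - <<'E'
from h import *
c=camera("top"); np.savez("top1.npz",**c)
a=cv2.resize(c["frame"][155:285,255:375],None,fx=4,fy=4,interpolation=cv2.INTER_CUBIC)
cv2.imwrite("pics/tray.png",a)
E
```

```text
clock: 9.1
ee_pos: [0.416, 0.2949, 0.111]
orientation: [0.733, 0.68, 0.0, 0.0]
contact_force: [-1.3, 0.1, -5.3]
opening: 0.0427
gripper_force: 62.1
clock: 10.1
ee_pos: [0.4158, 0.2949, 0.1063]
orientation: [0.733, 0.68, 0.0, 0.0]
contact_force: [0.6, 0.2, -5.8]
opening: 0.0426
gripper_force: 62.1
```

View pics/tray.png

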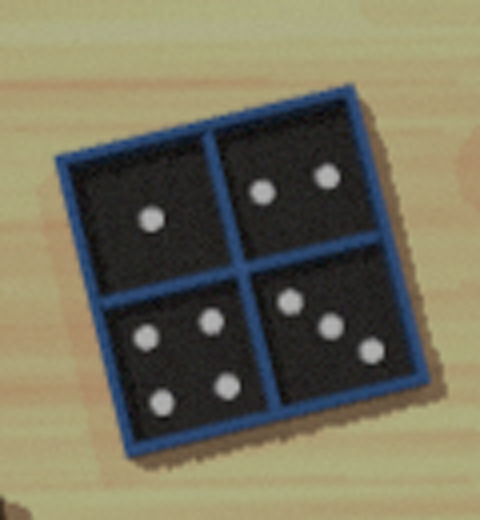

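The tray crop shows pocket 1 top left at (151,219), pocket 2 at (295,184), pocket 3 at (331,326) and pocket 4 at (187,362). The tray is empty.

```bash
python3 -m inch '[[[0,0,0.03,0,1],[0,0,0.03,0,1],[0,0,0,0,1],[0,0,0,0,1],[0,0,0,0,-1],[0,0,0,0,-1],[0,0,0,0,-1],[0,0,0,0,-1]]]'; python3 -m inch '[[[0,0,0,0,-1],[0,0,-0.2,0,-1],[0,0,-0.5,0,-1],[0,0,-0.7,0,-1],[0,0,-0.8,0,-1],[0,0,-0.8,0,-1],[0,0,-0.1,0,-1],[0,0,0,0,-1]]]' ; python3 - <<'E'
from h import *
c=dict(np.load("top1.npz")); P=cloud(c)
pk=[px2w(c,(x+.5)/4+254.5,(y+.5)/4+154.5,.006) for x,y in((151,219),(295,184),(331,326),(186.5,362))]
for p in pk: print(p.round(4))
ctr=np.mean(pk,0); d=pk[0]-pk[3]+pk[1]-pk[2]; print("tray",ctr.round(4),"x heading",np.degrees(np.arctan2(d[1],d[0])).round(1), np.linalg.norm(d)/2)
# corners of the tray rim at z=.025
print([px2w(c,(x+.5)/4+254.5,(y+.5)/4+154.5,.025)[:2].round(4).tolist() for x,y in((55,157),(352,84),(430,382),(129,458))])
c=camera("top"); np.savez("top2.npz",**c);P=cloud(c)
Q=near(P,.416,.295,.06,.127,.138);print("shade",len(Q),Q.mean(0),circ(Q)); Q=near(P,.416,.295,.03,.14,.16);print(len(Q),circ(Q) if len(Q) else 0)
for n,x,y in(("brass",.532,-.25),("white",.552,-.361),("black",.44,-.352),("red",.4157,-.239)):
    Q=near(P,x,y,.045,.055,.075); print(n,len(Q),circ(Q) if len(Q) else 0)
E
python3 h.py .532 -.25 .2
```

```text
clock: 11.15
ee_pos: [0.4159, 0.2949, 0.1032]
orientation: [0.733, 0.68, 0.0, 0.0]
contact_force: [-1.1, 0.8, -1.0]
opening: 0.0859
gripper_force: 0.0
clock: 12.15
ee_pos: [0.4159, 0.2949, 0.2584]
orientation: [0.733, 0.68, 0.0, 0.0]
contact_force: [0.4, 0.2, 0.8]
opening: 0.0853
gripper_force: 0.0
[0.5646 0.0081 0.006 ]
[ 0.5831 -0.0744  0.006 ]
[ 0.501  -0.0928  0.006 ]
[ 0.4823 -0.0106  0.006 ]
tray [ 0.5328 -0.0424  0.006 ] x heading 12.7 0.08425886405063683
[[0.5975, 0.0604], [0.6358, -0.1073], [0.4663, -0.146], [0.4279, 0.0215]]
shade 363 [0.4148446  0.29344264 0.13330586] (0.4147, 0.2949, 0.0226)
49 (0.4148, 0.2949, 0.0073)
brass 250 (0.5321, -0.2498, 0.0189)
white 252 (0.5519, -0.3625, 0.019)
black 258 (0.4403, -0.3526, 0.0192)
red 254 (0.4222, -0.2143, 0.0187)
clk 12.2 at [0.4157 0.2948 0.2576] head 85.8 tilt [-0.001 -0.   ] j6 2.26 shift units [-10.69   3.13   1.16] twist units 0.0 open 0.085 f 0
```

The shade is centred on the mat and upright. The red holder was knocked to (0.422,-0.214); it stays standing. Next, brass.

```bash
python3 -m inch '[[[-0.4,0.1,0,0,-1],[-0.8,0.23,0,0,-1],[-0.9,0.27,0,0,-1],[-0.9,0.27,0,0,-1],[-0.9,0.27,0,0,-1],[-0.9,0.27,0,0,-1],[-0.9,0.27,0,0,-1],[-0.9,0.27,0,0,-1]]]'; python3 -m inch '[[[-0.9,0.27,0.2,0,-1],[-0.9,0.27,0.2,0,-1],[-0.9,0.27,0.2,0,-1],[-0.8,0.22,0.2,0,-1],[-0.5,0.15,0.2,-1,-1],[-0.1,0.1,0.2,-1,-1],[0,0,0,-1,-1],[0,0,0,-1,-1]]]'; python3 h.py .532 -.25 .034 102.7
```

```text
clock: 13.2
ee_pos: [0.4879, -0.0439, 0.2575]
orientation: [0.733, 0.68, -0.0, -0.0]
contact_force: [-0.3, 0.1, -0.1]
opening: 0.0857
gripper_force: 0.0
clock: 14.2
ee_pos: [0.5364, -0.2511, 0.197]
orientation: [0.63, 0.776, -0.0, -0.001]
contact_force: [-0.6, 0.6, 0.1]
opening: 0.0854
gripper_force: 0.0
clk 14.2 at [ 0.5364 -0.2511  0.197 ] head 101.8 tilt [-0.002  0.001] j6 0.93 shift units [ 0.04 -0.07  3.26] twist units -0.21 open 0.085 f 0
```

```bash
python3 -m inch '[[[0.04,-0.07,0.4,-0.2,-1],[0,0,0.7,0,-1],[0,0,0.8,0,-1],[0,0,0.7,0,-1],[0,0,0.4,0,-1],[0,0,0.2,0,-1],[0,0,0.06,0,-1],[0,0,0,0,-1]]]'; python3 -m inch '[[[0,0,0,0,1],[0,0,0,0,1],[0,0,0,0,1],[0,0,0,0,1],[0,0,0,0,1],[0,0,0,0,1],[0,0,0,0,1],[0,0,-0.1,0,1]]]' 40; python3 -m inch '[[[0,0,-0.3,0,1],[0,0,-0.5,0,1],[0,0,-0.5,0,1],[0,0,-0.3,0,1],[0,0,0,0,1],[0,0,0,0,1],[0,0,0,0,1],[0,0,0,0,1]]]' 40; python3 h.py .5646 .0081 .120 102.7
```

```text
clock: 15.2
ee_pos: [0.5339, -0.2493, 0.0359]
orientation: [0.626, 0.78, 0.0, 0.0]
contact_force: [-0.5, -0.2, 1.5]
opening: 0.0856
gripper_force: 0.0
clock: 16.2
ee_pos: [0.5334, -0.2488, 0.0398]
orientation: [0.625, 0.78, -0.0, -0.001]
contact_force: [0.0, -0.6, -0.7]
opening: 0.037
gripper_force: 40.1
clock: 17.2
ee_pos: [0.5336, -0.2489, 0.1196]
orientation: [0.626, 0.78, -0.0, -0.001]
contact_force: [-0.1, 0.2, -0.2]
opening: 0.0371
gripper_force: 40.2
clk 17.2 at [ 0.5336 -0.2489  0.1196] head 102.6 tilt [-0.001  0.   ] j6 0.92 shift units [ 4.88  1.72 -0.01] twist units -0.03 open 0.037 f 40
```

```bash
python3 -m inch '[[[0.4,0.14,0,0,1],[0.8,0.28,0,0,1],[0.9,0.32,0,0,1],[0.9,0.32,0,0,1],[0.9,0.32,0,0,1],[0.6,0.22,0,0,1],[0.3,0.1,0,0,1],[0.08,0.02,0,0,1]]]'; python3 -m inch '[[[0,0,0.2,0,1],[0,0,0.4,0,1],[0,0,0.4,0,1],[0,0,0.3,0,1],[0,0,0.1,0,1],[0,0,0,0,1],[0,0,0,0,1],[0,0,0,0,1]]]' ; python3 h.py .5646 .0081 .0415 102.7
```

```text
clock: 18.2
ee_pos: [0.5646, 0.0086, 0.1202]
orientation: [0.625, 0.781, -0.0, -0.0]
contact_force: [0.3, -0.7, -1.0]
opening: 0.0367
gripper_force: 40.2
clock: 19.2
ee_pos: [0.5651, 0.0079, 0.0509]
orientation: [0.625, 0.78, 0.0, 0.0]
contact_force: [-0.6, 0.2, -1.8]
opening: 0.0369
gripper_force: 40.2
clk 19.2 at [0.5651 0.0079 0.0509] head 102.6 tilt [ 0.001 -0.   ] j6 1.37 shift units [ 0.01 -0.01  0.19] twist units -0.03 open 0.037 f 40
```

Seat it, release and retreat. Then move on to white, with a fresh camera fix.

```bash
cat > holders.py <<'E'
from h import *
c=camera("top");P=cloud(c)
T=(("brass",.532,-.25,.5646,.0081),("white",.552,-.361,.5831,-.0744),("black",.44,-.352,.501,-.0928),("red",.4222,-.2143,.4823,-.0106))
for n,x,y,a,b in T:
    for w,x,y,z0,z1 in(("bench",x,y,.055,.075),("pocket",a,b,.06,.08)):
        Q=near(P,x,y,.055 if w=="bench" else .035,z0,z1)
        if len(Q)>60: print(n,w,len(Q),circ(Q),"z %.3f"%np.median(Q[:,2]))
E
python3 -m inch '[[[0,0,0.1,0,1],[0,0,0.06,0,1],[0,0,0.03,0,1],[0,0,0,0,1],[0,0,0,0,-1],[0,0,0,0,-1],[0,0,0,0,-1],[0,0,0,0,-1]]]'; python3 -m inch '[[[0,0,-0.2,0,-1],[0,0,-0.5,0,-1],[0,0,-0.7,0,-1],[-0.3,0,-0.8,0,-1],[-0.6,0,-0.6,0,-1],[-0.8,-0.14,0,0,-1],[-0.8,-0.14,0,0,-1],[-0.8,-0.14,0,0,-1]]]'; python3 -m inch '[[[-0.8,-0.14,0,0,-1],[-0.8,-0.14,0,0,-1],[-0.8,-0.14,0,0,-1],[-0.6,-0.14,0,0,-1],[-0.3,-0.1,0,0,-1],[0,0,0,0,-1],[0,0,0,0,-1],[0,0,0,0,-1]]]'; python3 holders.py; python3 h.py .552 -.3625 .035 102.7
```

```text
clock: 20.2
ee_pos: [0.5647, 0.0079, 0.0406]
orientation: [0.626, 0.78, -0.0, -0.0]
contact_force: [-0.5, 0.5, 0.1]
opening: 0.0847
gripper_force: 0.0
clock: 21.2
ee_pos: [0.5802, -0.1591, 0.1817]
orientation: [0.625, 0.78, 0.0, 0.0]
contact_force: [1.2, -0.5, -0.3]
opening: 0.0853
gripper_force: 0.0
clock: 22.2
ee_pos: [0.584, -0.3249, 0.1811]
orientation: [0.625, 0.781, 0.0, 0.0]
contact_force: [-0.4, 0.5, -0.1]
opening: 0.0855
gripper_force: 0.0
brass pocket 253 (0.564, 0.0068, 0.0191) z 0.071
white bench 153 (0.5526, -0.3609, 0.0186) z 0.065
red bench 252 (0.4222, -0.2144, 0.0186) z 0.065
clk 22.2 at [ 0.584  -0.325   0.1811] head 102.6 tilt [ 0. -0.] j6 0.84 shift units [-0.59 -0.79  2.92] twist units -0.02 open 0.085 f 0
```

```bash
python3 -m inch '[[[-0.3,-0.4,0,0,-1],[-0.29,-0.39,0.1,0,-1],[0,0,0.5,0,-1],[0,0,0.8,0,-1],[0,0,0.8,0,-1],[0,0,0.5,0,-1],[0,0,0.2,0,-1],[0,0,0.02,0,-1]]]'; python3 -m inch '[[[0,0,0,0,1],[0,0,0,0,1],[0,0,0,0,1],[0,0,0,0,1],[0,0,0,0,1],[0,0,0,0,1],[0,0,0,0,1],[0,0,0,0,1]]]' 40; python3 h.py .552 -.3625 .035; python3 -m inch '[[[0,0,-0.2,0,1],[0,0,-0.5,0,1],[0,0,-0.7,0,1],[0,0,-0.4,0,1],[0,0,0,0,1],[0,0,0,0,1],[0,0,0,0,1],[0,0,0,0,1]]]' 40; python3 h.py .5831 -.0744 .120 102.7
```

```text
clock: 23.25
ee_pos: [0.551, -0.364, 0.0347]
orientation: [0.626, 0.78, -0.0, -0.0]
contact_force: [-0.2, -0.0, 0.6]
opening: 0.0854
gripper_force: 0.0
clock: 24.25
ee_pos: [0.5522, -0.3637, 0.0358]
orientation: [0.625, 0.78, 0.0, 0.001]
contact_force: [-0.7, -0.4, 6.5]
opening: 0.037
gripper_force: 40.4
clk 24.2 at [ 0.5522 -0.3637  0.0358] head 102.6 tilt [ 0.001 -0.001] j6 0.77 shift units [0.02 0.   0.02] twist units 0.0 open 0.037 f 40
clock: 25.25
ee_pos: [0.5513, -0.3632, 0.1238]
orientation: [0.626, 0.78, -0.0, -0.001]
contact_force: [-0.7, -0.1, -0.8]
opening: 0.0369
gripper_force: 40.2
clk 25.2 at [ 0.5513 -0.3632  0.1238] head 102.6 tilt [-0.001  0.001] j6 0.77 shift units [5.5  1.88 0.08] twist units -0.04 open 0.037 f 40
```

```bash
python3 -m inch '[[[0.4,0.14,-0.1,0,1],[0.8,0.27,0,0,1],[0.9,0.31,0,0,1],[0.9,0.31,0,0,1],[0.9,0.31,0,0,1],[0.8,0.27,0,0,1],[0.5,0.17,0,0,1],[0.3,0.1,0,0,1]]]'; python3 -m inch '[[[0,0,0.2,0,1],[0,0,0.4,0,1],[0,0,0.4,0,1],[0,0,0.4,0,1],[0,0,0.15,0,1],[0,0,0.05,0,1],[0,0,0,0,1],[0,0,0,0,1]]]' ; python3 h.py .5831 -.0744 .0415 102.7
```

```text
clock: 26.25
ee_pos: [0.5835, -0.0725, 0.1301]
orientation: [0.625, 0.781, 0.0, 0.0]
contact_force: [0.4, 0.1, -1.8]
opening: 0.0371
gripper_force: 40.2
clock: 27.25
ee_pos: [0.584, -0.0747, 0.0505]
orientation: [0.626, 0.78, 0.0, 0.001]
contact_force: [-0.7, -0.0, -0.8]
opening: 0.0371
gripper_force: 40.2
clk 27.2 at [ 0.584  -0.0747  0.0505] head 102.6 tilt [ 0.001 -0.   ] j6 1.22 shift units [ 0.01 -0.02  0.18] twist units -0.04 open 0.037 f 40
```

```bash
python3 -m inch '[[[0,0,0.1,0,1],[0,0,0.06,0,1],[0,0,0.03,0,1],[0,0,0,0,1],[0,0,0,0,-1],[0,0,0,0,-1],[0,0,0,0,-1],[0,0,0,0,-1]]]'; python3 -m inch '[[[0,0,-0.2,0,-1],[0,0,-0.5,0,-1],[0,0,-0.7,0,-1],[-0.3,-0.3,-0.8,0,-1],[-0.6,-0.5,-0.6,0,-1],[-0.6,-0.5,0,0,-1],[-0.6,-0.5,0,0,-1],[-0.6,-0.5,0,0,-1]]]'; python3 -m inch '[[[-0.6,-0.5,0,0,-1],[-0.6,-0.5,0,0,-1],[-0.6,-0.5,0,0,-1],[-0.29,-0.2,0,0,-1],[0,0,0,0,-1],[0,0,0,0,-1],[0,0,0,0,-1],[0,0,0,0,-1]]]'; python3 holders.py; python3 h.py .4403 -.3526 .035 102.7
```

```text
clock: 28.25
ee_pos: [0.5836, -0.0745, 0.0401]
orientation: [0.626, 0.78, -0.0, -0.0]
contact_force: [0.3, -0.6, 0.2]
opening: 0.0854
gripper_force: 0.0
clock: 29.25
ee_pos: [0.5001, -0.2324, 0.1813]
orientation: [0.625, 0.78, 0.0, 0.001]
contact_force: [0.8, 0.7, -1.1]
opening: 0.0854
gripper_force: 0.0
clock: 30.25
ee_pos: [0.4409, -0.3512, 0.1803]
orientation: [0.625, 0.781, 0.0, 0.0]
contact_force: [-0.8, 0.3, -0.6]
opening: 0.0853
gripper_force: 0.0
brass pocket 253 (0.5639, 0.007, 0.019) z 0.071
white pocket 248 (0.5827, -0.0738, 0.019) z 0.071
black bench 257 (0.4399, -0.3524, 0.019) z 0.065
red bench 255 (0.4224, -0.2144, 0.0188) z 0.065
clk 30.3 at [ 0.4408 -0.3513  0.1803] head 102.6 tilt [-0.  0.] j6 0.68 shift units [-0.02 -0.02  2.91] twist units -0.02 open 0.085 f 0
```

```bash
python3 -m inch '[[[-0.02,-0.02,0.2,0,-1],[0,0,0.5,0,-1],[0,0,0.7,0,-1],[0,0,0.7,0,-1],[0,0,0.5,0,-1],[0,0,0.25,0,-1],[0,0,0.06,0,-1],[0,0,0,0,-1]]]'; python3 -m inch '[[[0,0,0,0,1],[0,0,0,0,1],[0,0,0,0,1],[0,0,0,0,1],[0,0,0,0,1],[0,0,0,0,1],[0,0,0,0,1],[0,0,0,0,1]]]' 40; python3 h.py .44 -.3525 .035; python3 -m inch '[[[0,0,-0.2,0,1],[0,0,-0.5,0,1],[0,0,-0.7,0,1],[0,0,-0.4,0,1],[0,0,0,0,1],[0,0,0,0,1],[0,0,0,0,1],[0,0,0,0,1]]]' 40; python3 h.py .501 -.0928 .13 102.7
```

```text
clock: 31.3
ee_pos: [0.44, -0.3532, 0.0355]
orientation: [0.626, 0.78, 0.0, 0.0]
contact_force: [0.6, -0.1, -0.2]
opening: 0.0851
gripper_force: 0.0
clock: 32.3
ee_pos: [0.44, -0.3532, 0.0354]
orientation: [0.626, 0.78, -0.0, 0.001]
contact_force: [0.1, 0.9, 5.9]
opening: 0.0368
gripper_force: 40.2
clk 32.3 at [ 0.44   -0.3532  0.0354] head 102.6 tilt [ 0.001 -0.001] j6 0.68 shift units [0.01 0.   0.01] twist units 0.0 open 0.037 f 40
clock: 33.3
ee_pos: [0.4394, -0.3527, 0.1239]
orientation: [0.626, 0.78, 0.0, -0.001]
contact_force: [0.1, 0.5, 0.1]
opening: 0.0373
gripper_force: 40.2
clk 33.3 at [ 0.4394 -0.3527  0.1239] head 102.6 tilt [-0.001  0.001] j6 0.68 shift units [ 4.81  2.33 -0.12] twist units -0.03 open 0.037 f 40
```

```bash
python3 -m inch '[[[0.4,0.2,-0.1,0,1],[0.7,0.34,0,0,1],[0.8,0.39,0,0,1],[0.8,0.39,0,0,1],[0.8,0.39,0,0,1],[0.7,0.34,0,0,1],[0.4,0.18,0,0,1],[0.2,0.1,0,0,1]]]'; python3 -m inch '[[[0,0,0.2,0,1],[0,0,0.4,0,1],[0,0,0.4,0,1],[0,0,0.4,0,1],[0,0,0.15,0,1],[0,0,0.05,0,1],[0,0,0,0,1],[0,0,0,0,1]]]' ; python3 h.py .501 -.0928 .0415 102.7
```

```text
clock: 34.3
ee_pos: [0.5012, -0.0916, 0.13]
orientation: [0.625, 0.781, 0.0, 0.0]
contact_force: [0.9, 0.9, -1.4]
opening: 0.0373
gripper_force: 40.2
clock: 35.3
ee_pos: [0.5016, -0.0935, 0.0505]
orientation: [0.626, 0.78, 0.0, 0.0]
contact_force: [0.1, 0.6, -1.2]
opening: 0.0369
gripper_force: 40.2
clk 35.3 at [ 0.5016 -0.0935  0.0505] head 102.6 tilt [ 0.001 -0.   ] j6 1.17 shift units [ 0.02 -0.01  0.18] twist units -0.04 open 0.037 f 40
```

```bash
python3 -m inch '[[[0,0,0.1,0,1],[0,0,0.06,0,1],[0,0,0.03,0,1],[0,0,0,0,1],[0,0,0,0,-1],[0,0,0,0,-1],[0,0,0,0,-1],[0,0,0,0,-1]]]'; python3 -m inch '[[[0,0,-0.2,0,-1],[0,0,-0.5,0,-1],[0,0,-0.7,0,-1],[-0.2,-0.2,-0.8,0,-1],[-0.5,-0.5,-0.6,0,-1],[-0.6,-0.6,0,0,-1],[-0.5,-0.5,0,0,-1],[-0.22,-0.28,0,0,-1]]]'; python3 -m inch '[[[0,0,0,0,-1],[0,0,0,0,-1],[0,0,0,0,-1],[0,0,0,0,-1],[0,0,0,0,-1],[0,0,0,0,-1],[0,0,0,0,-1],[0,0,0,0,-1]]]'; python3 holders.py; python3 h.py .4223 -.2144 .035 102.7
```

```text
clock: 36.3
ee_pos: [0.5012, -0.0934, 0.0401]
orientation: [0.626, 0.78, -0.0, -0.0]
contact_force: [0.1, 0.3, -0.2]
opening: 0.0856
gripper_force: 0.0
clock: 37.3
ee_pos: [0.4209, -0.2157, 0.1811]
orientation: [0.626, 0.78, 0.0, 0.0]
contact_force: [0.1, 0.3, 0.6]
opening: 0.0852
gripper_force: 0.0
clock: 38.3
ee_pos: [0.4217, -0.2146, 0.1803]
orientation: [0.626, 0.78, -0.0, 0.0]
contact_force: [-0.4, 0.4, -0.2]
opening: 0.0853
gripper_force: 0.0
brass pocket 253 (0.5636, 0.0069, 0.019) z 0.071
white pocket 250 (0.5821, -0.0742, 0.0189) z 0.071
black pocket 247 (0.5006, -0.0931, 0.0191) z 0.071
red bench 218 (0.4225, -0.2144, 0.0189) z 0.065
clk 38.4 at [ 0.4217 -0.2146  0.1803] head 102.6 tilt [0. 0.] j6 0.88 shift units [0.   0.01 2.91] twist units -0.04 open 0.086 f 0
```

```bash
python3 -m inch '[[[0,0.01,0.2,0,-1],[0,0,0.5,0,-1],[0,0,0.7,0,-1],[0,0,0.7,0,-1],[0,0,0.5,0,-1],[0,0,0.25,0,-1],[0,0,0.06,0,-1],[0,0,0,0,-1]]]'; python3 -m inch '[[[0,0,0,0,1],[0,0,0,0,1],[0,0,0,0,1],[0,0,0,0,1],[0,0,0,0,1],[0,0,0,0,1],[0,0,0,0,1],[0,0,0,0,1]]]' 40; python3 -m inch '[[[0,0,-0.2,0,1],[0,0,-0.5,0,1],[0,0,-0.7,0,1],[0,0,-0.5,0,1],[0,0,-0.1,0,1],[0,0,0,0,1],[0,0,0,0,1],[0,0,0,0,1]]]' 40; python3 h.py .4823 -.0106 .13 102.7
```

```text
clock: 39.35
ee_pos: [0.4225, -0.2147, 0.0354]
orientation: [0.626, 0.78, 0.0, 0.0]
contact_force: [0.4, -0.1, 0.6]
opening: 0.0856
gripper_force: 0.0
clock: 40.35
ee_pos: [0.4225, -0.2146, 0.0353]
orientation: [0.626, 0.78, 0.0, 0.0]
contact_force: [-1.1, 0.2, 6.0]
opening: 0.037
gripper_force: 40.0
clock: 41.35
ee_pos: [0.4218, -0.2143, 0.1338]
orientation: [0.625, 0.78, -0.0, -0.001]
contact_force: [0.1, -0.4, -1.3]
opening: 0.0372
gripper_force: 40.2
clk 41.4 at [ 0.4218 -0.2143  0.1338] head 102.6 tilt [-0.001  0.001] j6 0.88 shift units [3.71 2.07 0.08] twist units -0.03 open 0.037 f 40
```

```bash
python3 -m inch '[[[0.3,0.17,0,0,1],[0.6,0.33,0,0,1],[0.7,0.39,0,0,1],[0.7,0.39,0,0,1],[0.6,0.34,0,0,1],[0.5,0.28,0,0,1],[0.25,0.13,0,0,1],[0.06,0.03,0,0,1]]]'; python3 -m inch '[[[0,0,0.2,0,1],[0,0,0.4,0,1],[0,0,0.4,0,1],[0,0,0.4,0,1],[0,0,0.2,0,1],[0,0,0.08,0,1],[0,0,0,0,1],[0,0,0,0,1]]]' ; python3 h.py .4823 -.0106 .0415 102.7
```

```text
clock: 42.35
ee_pos: [0.4823, -0.0102, 0.1346]
orientation: [0.625, 0.781, -0.0, -0.0]
contact_force: [-1.1, 0.9, 0.2]
opening: 0.0368
gripper_force: 40.3
clock: 43.35
ee_pos: [0.4827, -0.0111, 0.0514]
orientation: [0.626, 0.78, 0.0, 0.0]
contact_force: [-0.1, 0.2, -1.2]
opening: 0.0369
gripper_force: 40.3
clk 43.4 at [ 0.4827 -0.0111  0.0514] head 102.6 tilt [ 0.001 -0.   ] j6 1.33 shift units [ 0.01 -0.01  0.2 ] twist units -0.04 open 0.037 f 40
```

Release and rise. Then look at the tray, scanner and stand from both cameras.

```bash
python3 -m inch '[[[0,0,0.1,0,1],[0,0,0.06,0,1],[0,0,0.04,0,1],[0,0,0,0,1],[0,0,0,0,-1],[0,0,0,0,-1],[0,0,0,0,-1],[0,0,0,0,-1]]]'; python3 -m inch '[[[0,0,-0.2,0,-1],[0,0,-0.5,0,-1],[0,0,-0.8,0,-1],[0,0,-0.9,0,-1],[0,0,-0.9,0,-1],[0,0,-0.8,0,-1],[0,0,-0.2,0,-1],[0,0,0,0,-1]]]'; python3 holders.py;  python3 - <<'E'
from h import *
c=camera("top"); np.savez("top3.npz",**c); s=camera("scene"); np.savez("scene3.npz",**s)
f=lambda i:cv2.resize(i,None,fx=6,fy=6,interpolation=cv2.INTER_CUBIC)
cv2.imwrite("pics/cr.png",f(c["frame"][130:210,170:315])[:,:390]) ; cv2.imwrite("pics/lab.png",f(c["frame"][80:150,245:320]))
a=f(c["frame"][130:210,175:235]); b=f(c["frame"][80:150,248:318]); 
o=np.zeros((480,790,3),np.uint8);o[:480,:360]=a;o[:420,370:790]=b; cv2.imwrite("pics/both.png",o)
cv2.imwrite("pics/sc.png",cv2.resize(s["frame"][260:390,270:450],None,fx=4.4,fy=4.4,interpolation=cv2.INTER_CUBIC))
# handle top
P=cloud(c); Q=near(P,.655,.195,.08,.125,.145); print("handle top (top cam)",len(Q),Q.mean(0),cv2.minAreaRect((Q[:,:2]*1000).astype(np.float32)))
P2=cloud(s); Q=near(P2,.655,.195,.08,.125,.145); print("handle (scene)",len(Q),Q.mean(0) if len(Q) else 0)
# label plane by depth
uv=P[80:150,245:320].reshape(-1,3); m=(np.hypot(uv[:,0]-.76,uv[:,1]-.03)<.05)&(uv[:,2]>.03)&(uv[:,2]<.095); B=uv[m]; ctr=B.mean(0); n=np.linalg.svd(B-ctr)[2][2]; n*=np.sign(n[2]); print("board",ctr,n.round(3),np.degrees(np.arctan2(-n[1],-n[0])))
E
```

```text
clock: 44.35
ee_pos: [0.4824, -0.011, 0.0407]
orientation: [0.626, 0.78, -0.0, -0.0]
contact_force: [-0.4, 0.1, 0.5]
opening: 0.0858
gripper_force: 0.0
clock: 45.35
ee_pos: [0.4825, -0.011, 0.2561]
orientation: [0.626, 0.78, 0.0, 0.0]
contact_force: [0.2, -0.4, -1.0]
opening: 0.0854
gripper_force: 0.0
black pocket 96 (0.4999, -0.0988, 0.0173) z 0.071
handle top (top cam) 47 [0.6337311  0.21509627 0.13790845] ((634.4166870117188, 216.0040283203125), (31.647388458251953, 8.396281242370605), 5.996973514556885)
handle (scene) 192 [0.64352674 0.20639734 0.13559402]
board [0.80481357 0.04126252 0.09165106] [ 0.685 -0.078  0.724] 173.4997879405303
```

View pics/both.png

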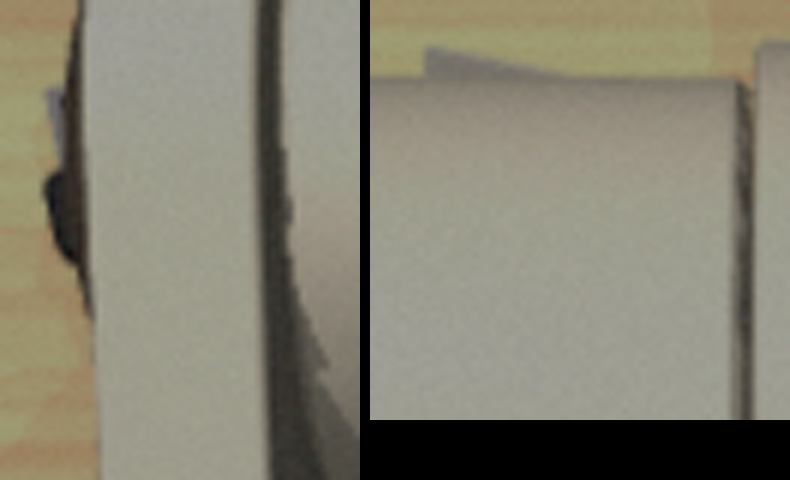

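View pics/sc.png

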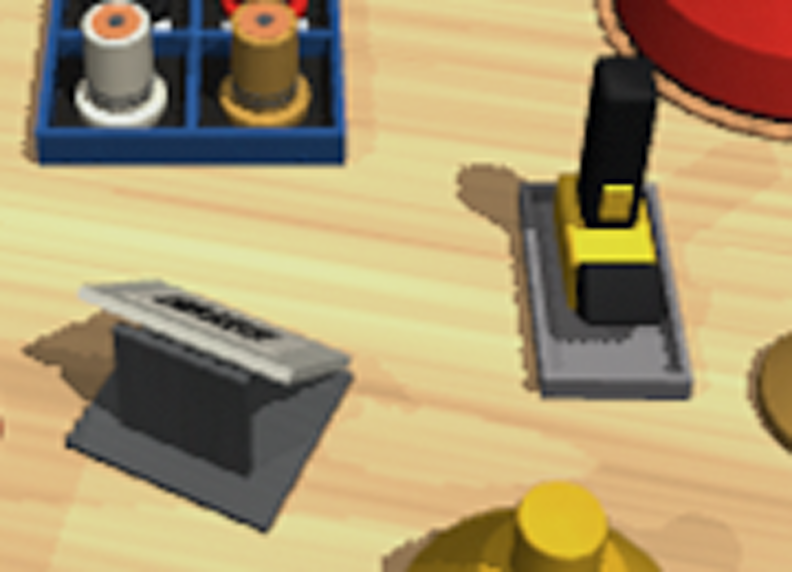

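The scene crop shows brass and white in their pockets, with red behind them. The scanner stands in its cradle, with the stand untouched. The arm hides these from the top camera, so I use the earlier top frame for scanner, cradle and label.

```bash
python3 - <<'E'
from h import *
c=dict(np.load("top0.npz")); s=dict(np.load("scene3.npz"))
f=lambda i:cv2.resize(i,None,fx=6,fy=6,interpolation=cv2.INTER_CUBIC)
o=np.zeros((480,790,3),np.uint8);o[:480,:360]=f(c["frame"][130:210,175:235]);o[:420,370:790]=f(c["frame"][80:150,248:318]); cv2.imwrite("pics/both2.png",o)
P=cloud(c); Q=near(P,.655,.195,.08,.125,.15); print("handle top",len(Q),Q.mean(0),cv2.minAreaRect((Q[:,:2]*1000).astype(np.float32)))
uv=P[80:150,245:320].reshape(-1,3); m=(np.hypot(uv[:,0]-.76,uv[:,1]-.03)<.04)&(uv[:,2]>.025)&(uv[:,2]<.1); B=uv[m]; ctr=B.mean(0); n=np.linalg.svd(B-ctr)[2][2]; n*=np.sign(n[2]); print("board",len(B),ctr.round(4),n.round(3),np.degrees(np.arctan2(-n[1],-n[0])))
E
```

```text
handle top 254 [0.63390054 0.20259551 0.13753529] ((635.6337280273438, 203.89736938476562), (31.960725784301758, 31.251100540161133), 10.96957015991211)
board 1231 [0.7639 0.0289 0.0584] [-0.688  0.166  0.707] -13.583599102097061
```

View pics/both2.png

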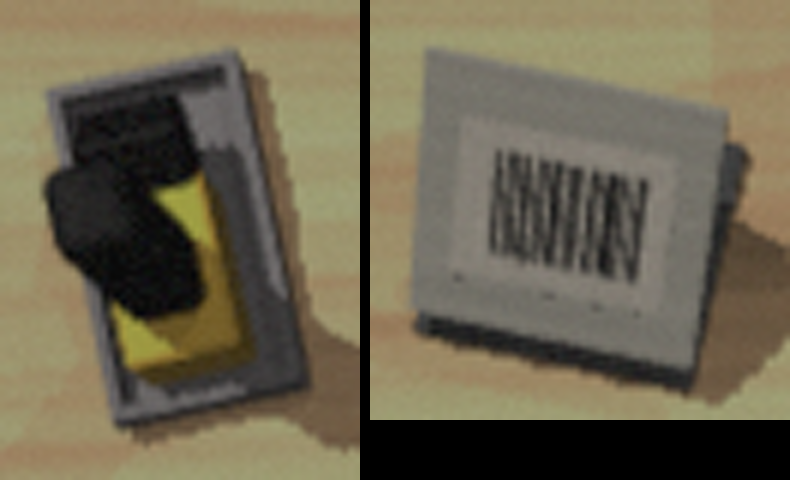

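```bash
python3 - <<'E'
from h import *
c=dict(np.load("top0.npz")); P=cloud(c)
g=lambda x,y,ox,oy,z:px2w(c,(x+.5)/6-.5+ox,(y+.5)/6-.5+oy,z)
C=np.array([g(x,y,175,130,.016)[:2] for x,y in((47,92),(237,50),(308,383),(117,425))]); 
ax=(C[0]+C[1]-C[2]-C[3])/2; h=np.arctan2(ax[1],ax[0]); print("cradle ctr",C.mean(0).round(4),"len",np.linalg.norm(ax).round(4),"head",np.degrees(h).round(1))
ux=np.array([np.cos(h),np.sin(h)]); uy=np.array([-ux[1],ux[0]])
o=C.mean(0)-.016*ux; print("cradle origin",o.round(4))
hd=np.array([.6356,.2039]); print("handle in cradle frame",(hd-o)@ux,(hd-o)@uy)
L=g(563,215.5,370-370+248,80,.057) if 0 else px2w(c,279.75,115.5,.057); print("label",L.round(4), px2w(c,279.75,115.5).round(4))
# level edges of board: y direction
p=[px2w(c,(x-370+.5)/6+247.5,(y+.5)/6+79.5,z) for x,y,z in((425,48,.092),(727,110,.092),(693,368,.022),(413,310,.022))]
for a,b in((0,1),(3,2)): d=p[a]-p[b]; print("board y-edge",np.linalg.norm(d).round(4),np.degrees(np.arctan2(-d[0],d[1])).round(1))
print("board ctr",np.mean(p,0).round(4))
E
python3 h.py .6356 .2039 .2 101
```

```text
cradle ctr [0.6599 0.2066] len 0.1322 head 11.8
cradle origin [0.6443 0.2033]
handle in cradle frame -0.008369660724069188 0.002356872616729488
label [0.7658 0.0299 0.057 ] [0.7646 0.0297 0.0599]
board y-edge 0.1101 -13.1
board y-edge 0.1088 -13.2
board ctr [0.7667 0.0295 0.057 ]
clk 45.5 at [ 0.4819 -0.011   0.2544] head 102.6 tilt [-0.002  0.   ] j6 1.33 shift units [3.53 3.94 1.08] twist units 0.39 open 0.085 f 0
```

```bash
python3 -m inch '[[[0.3,0.34,0,0,-1],[0.5,0.56,0,0,-1],[0.6,0.67,0,0,-1],[0.6,0.67,0,0,-1],[0.6,0.67,0,0,-1],[0.5,0.56,0,0,-1],[0.33,0.37,0,0,-1],[0.1,0.1,0,0,-1]]]'; python3 -m inch '[[[0,0,0,-1,-1],[0,0,0,-1,-1],[0,0,0,-1,-1],[0,0,0,-1,-1],[0,0,0,-1,-1],[0,0,0,-1,-1],[0,0,0,-1,-1],[0,0,0,-1,-1]]]';python3 -m inch '[[[0,0,0,-1,-1],[0,0,0,-1,-1],[0,0,0,-1,-1],[0,0,0,-1,-1],[0,0,0,-1,-1],[0,0,0,-1,-1],[0,0,0,-1,-1],[0,0,0,-1,-1]]]';python3 -m inch '[[[0,0,0,-1,-1],[0,0,0,-1,-1],[0,0,0,-1,-1],[0,0,0,-1,-1],[0,0,0,-1,-1],[0,0,0,-1,-1],[0,0,0,0,-1],[0,0,0,0,-1]]]';  python3 h.py .6356 .2039 .107 11.3
```

```text
clock: 46.5
ee_pos: [0.6364, 0.205, 0.2536]
orientation: [0.625, 0.781, -0.001, -0.001]
contact_force: [0.5, -0.0, -0.1]
opening: 0.0853
gripper_force: 0.0
clock: 47.5
ee_pos: [0.6357, 0.2032, 0.2555]
orientation: [0.385, 0.923, -0.0, -0.0]
contact_force: [1.1, 0.0, 0.5]
opening: 0.0857
gripper_force: 0.0
clock: 48.5
ee_pos: [0.6358, 0.2032, 0.2556]
orientation: [0.116, 0.993, -0.0, -0.0]
contact_force: [-0.2, -0.2, 0.2]
opening: 0.0856
gripper_force: 0.0
clock: 49.5
ee_pos: [0.636, 0.2036, 0.2557]
orientation: [-0.091, 0.996, -0.0, -0.0]
contact_force: [0.0, 0.3, -0.7]
opening: 0.0851
gripper_force: 0.0
clk 49.5 at [0.636  0.2036 0.2557] head -169.6 tilt [-0. -0.] j6 0.13 shift units [0.01 0.01 2.97] twist units -0.21 open 0.085 f 0
```

```bash
python3 -m inch '[[[0,0,0.2,-0.2,-1],[0,0,0.5,0,-1],[0,0,0.7,0,-1],[0,0,0.7,0,-1],[0,0,0.5,0,-1],[0,0,0.3,0,-1],[0,0,0.07,0,-1],[0,0,0,0,-1]]]'; python3 h.py .6356 .2039 .107 11.3; python3 -m inch '[[[0,0,0,0,1],[0,0,0,0,1],[0,0,0,0,1],[0,0,0,0,1],[0,0,0,0,1],[0,0,0,0,1],[0,0,0,0,1],[0,0,0,0,1]]]' 60; python3 h.py .6356 .2039 .107 11.3; python3 -m inch '[[[0,0,-0.1,0,1],[0,0,-0.2,0,1],[0,0,-0.3,0,1],[0,0,-0.4,0,1],[0,0,-0.5,0,1],[0,0,-0.4,0,1],[0,0,-0.2,0,1],[0,0,0,0,1]]]'; python3 h.py .6378 .0600 .2107 -13.3
python3 - <<'E'
from h import *
c=camera("scene"); cv2.imwrite("pics/lift.png",cv2.resize(c["frame"][190:390,250:490],None,fx=3,fy=3,interpolation=cv2.INTER_CUBIC))
E
```

```text
clock: 50.5
ee_pos: [0.6365, 0.2042, 0.108]
orientation: [-0.099, 0.995, 0.0, 0.0]
contact_force: [0.4, 0.3, 0.7]
opening: 0.0855
gripper_force: 0.0
clk 50.5 at [0.6365 0.2042 0.108 ] head -168.6 tilt [0.001 0.   ] j6 0.11 shift units [ 0.02 -0.    0.02] twist units 0.01 open 0.086 f 0
clock: 51.5
ee_pos: [0.6364, 0.2044, 0.1078]
orientation: [-0.099, 0.995, 0.0, 0.0]
contact_force: [-0.4, 2.5, 6.2]
opening: 0.0291
gripper_force: 59.7
clk 51.5 at [0.6364 0.2044 0.1078] head -168.6 tilt [0.001 0.001] j6 0.11 shift units [ 0.02 -0.01  0.02] twist units 0.02 open 0.029 f 60
clock: 52.5
ee_pos: [0.6366, 0.2042, 0.2131]
orientation: [-0.099, 0.995, 0.0, 0.001]
contact_force: [0.1, 0.2, -2.5]
opening: 0.0292
gripper_force: 59.0
clk 52.5 at [0.6366 0.2042 0.2131] head -168.6 tilt [0.001 0.   ] j6 0.11 shift units [ 0.54 -2.83  0.05] twist units 6.17 open 0.029 f 59
```

View pics/lift.png

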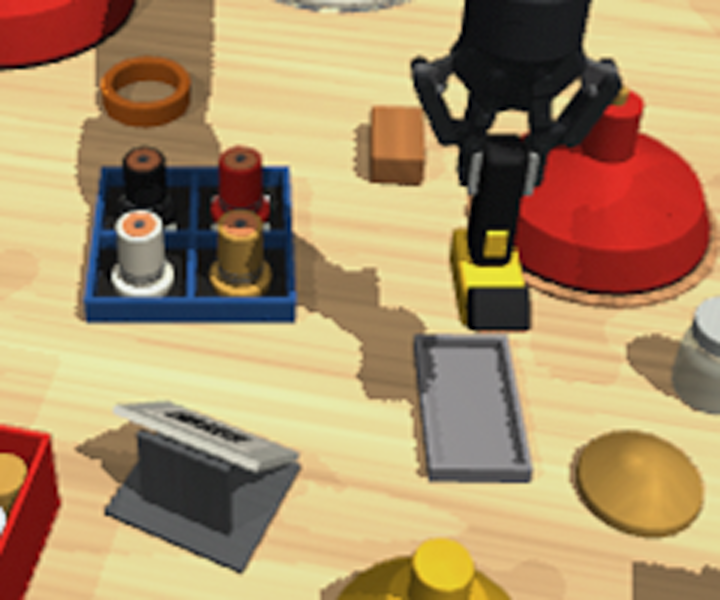

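The picture shows the scanner upright in the grip, all four holders standing in their pockets and the cradle free. Next, the scan pose.

```bash
python3 -m inch '[[[0.03,-0.2,0,0,1],[0.07,-0.4,0,0,1],[0.1,-0.5,0,0,1],[0.1,-0.5,0,0,1],[0.1,-0.5,0,0,1],[0.07,-0.4,0,0,1],[0.05,-0.23,0,0,1],[0,-0.1,0.03,0,1]]]';python3 -m inch '[[[0,0,0,0.7,1],[0,0,0,1,1],[0,0,0,1,1],[0,0,0,1,1],[0,0,0,1,1],[0,0,0,1,1],[0,0,0,0.47,1],[0,0,0,0,1]]]';  python3 h.py .6387 .0598 .2115 -13.3
python3 - <<'E'
from h import *
c=camera("scene"); np.savez("scan.npz",**c); cv2.imwrite("pics/scan.png",cv2.resize(c["frame"][190:390,240:440],None,fx=3,fy=3,interpolation=cv2.INTER_CUBIC))
E
```

```text
clock: 53.55
ee_pos: [0.6387, 0.0595, 0.2109]
orientation: [-0.099, 0.995, 0.0, 0.0]
contact_force: [-1.1, 1.0, -2.9]
opening: 0.029
gripper_force: 59.0
clock: 54.55
ee_pos: [0.6387, 0.0606, 0.2107]
orientation: [0.115, 0.993, 0.0, -0.0]
contact_force: [0.3, -0.2, -2.4]
opening: 0.0292
gripper_force: 59.1
clk 54.5 at [0.6387 0.0606 0.2107] head 166.7 tilt [-0.  0.] j6 0.33 shift units [-0.   -0.02 -0.02] twist units 0.01 open 0.029 f 59
```

View pics/scan.png

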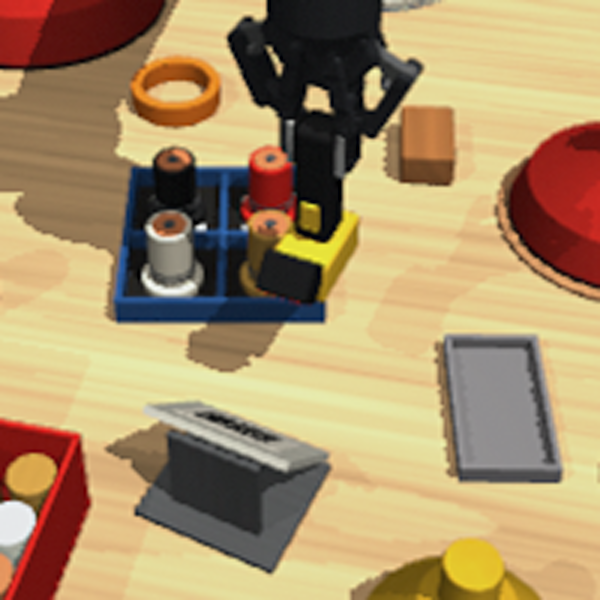

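The scanner faces the label squarely, with its snout at crop (290,275) above the tray edge. I check the snout position by depth.

```bash
python3 - <<'E'
from h import *
c=dict(np.load("scan.npz"));P=cloud(c); h=np.radians(-13.3);ux=np.array([np.cos(h),np.sin(h)]);uy=np.array([-ux[1],ux[0]])
q=P[...,:2]-np.array([.6378,.0606]); a=q@ux;b=q@uy;z=P[...,2]
m=(abs(a)<.11)&(abs(b)<.05)&(z>.1)&(z<.155)
print("along pct",np.percentile(a[m],[1,50,95,98,100]).round(4),"lat",np.percentile(b[m],[2,98]).round(4),"z",np.percentile(z[m],[1,2,98]).round(4))
m2=m&(a>.058); print("snout: lat",np.percentile(b[m2],[3,97]).round(4),"slope deg",np.degrees(np.arctan(np.polyfit(b[m2],a[m2],1)[0])).round(1),"along med",np.median(a[m2]).round(4))
E
python3 -m inch '[[[0,-0.02,-0.015,0,1],[0,0,0,0,1],[0,0,0,0,1],[0,0,0,0,1],[0,0,0,0,1],[0,0,0,0,1],[0,0,0,0,1],[0,0,0,0,1]]]'; python3 h.py .6387 .0598 .2115 -13.3
```

```text
along pct [-0.0226  0.0319  0.0704  0.0718  0.0736] lat [-0.0156  0.0248] z [0.1133 0.1142 0.1543]
snout: lat [-0.0145  0.0229] slope deg -2.6 along med 0.0652
clock: 55.6
ee_pos: [0.6384, 0.0593, 0.2116]
orientation: [0.116, 0.993, 0.0, 0.0]
contact_force: [-0.3, -0.0, -2.4]
opening: 0.0297
gripper_force: 59.1
clk 55.6 at [0.6384 0.0593 0.2116] head 166.7 tilt [0. 0.] j6 0.33 shift units [-0.    0.01  0.  ] twist units -0.0 open 0.030 f 59
```

```bash
python3 - <<'E'
from h import *
for n in("scene3","scan"):
    P=cloud(dict(np.load(n+".npz")))
    for k,x,y in(("white",.583,-.0744),("black",.501,-.093)):
        Q=near(P,x,y,.03,.064,.08);print(n,k,len(Q),Q.mean(0).round(4),circ(Q))
P=cloud(dict(np.load("scan.npz")))
E
python3 -m inch '[[[0,0,0,0,1],[0,0,0,0,1],[0,0,0,0,1],[0,0,0,0,1],[0,0,0,0,1],[0,0,0,0,1],[0,0,0,0,1],[0,0,0,0,1]]]'; python3 -m inch '[[[0,0,0,0,1],[0,0,0,0,1],[0,0,0,0,1],[0,0,0,0,1],[0,0,0,0,1],[0,0,0,0,1],[0,0,0,0,1],[0,0,0,0,1]]]'
```

```text
scene3 white 146 [ 0.5873 -0.0707  0.0697] (0.5849, -0.0705, 0.0196)
scene3 black 124 [ 0.5053 -0.0897  0.0698] (0.5019, -0.0894, 0.0211)
scan white 145 [ 0.5873 -0.0707  0.0697] (0.5854, -0.0714, 0.0193)
scan black 125 [ 0.5051 -0.0903  0.0696] (0.5025, -0.0898, 0.0199)
clock: 56.6
ee_pos: [0.6384, 0.0593, 0.2115]
orientation: [0.116, 0.993, 0.0, -0.0]
contact_force: [0.9, 0.0, -2.5]
opening: 0.0292
gripper_force: 59.1
clock: 57.6
ee_pos: [0.6384, 0.0593, 0.2115]
orientation: [0.116, 0.993, -0.0, -0.0]
contact_force: [0.1, 0.0, -2.7]
opening: 0.0294
gripper_force: 59.1
```

The scene camera reads about +3.5 mm in y on the placed holders too, so the aim is right. Hold one more second, then turn back and return to the cradle.

```bash
python3 -m inch '[[[0,0,0,0,1],[0,0,0,0,1],[0,0,0,0,1],[0,0,0,0,1],[0,0,0,0,1],[0,0,0,0,1],[0,0,0,0,1],[0,0,0,0,1]]]'; python3 -m inch '[[[0,0,0,-0.7,1],[0,0,0,-1,1],[0,0,0,-1,1],[0,0,0,-1,1],[0,0,0,-1,1],[0,0,0,-1,1],[0,0,0,-0.47,1],[0,0,0,0,1]]]'; python3 -m inch '[[[-0.03,0.2,0,0,1],[-0.07,0.4,0,0,1],[-0.1,0.5,0,0,1],[-0.1,0.5,0,0,1],[-0.1,0.5,0,0,1],[-0.07,0.4,0,0,1],[-0.05,0.23,0,0,1],[0,0.1,0,0,1]]]'; python3 h.py .6364 .2044 .110 11.4
```

```text
clock: 58.6
ee_pos: [0.6384, 0.0593, 0.2115]
orientation: [0.116, 0.993, -0.0, 0.0]
contact_force: [0.2, -1.0, -2.5]
opening: 0.0293
gripper_force: 59.1
clock: 59.6
ee_pos: [0.6384, 0.0593, 0.2115]
orientation: [-0.099, 0.995, 0.0, 0.0]
contact_force: [-0.1, -0.3, -2.1]
opening: 0.0293
gripper_force: 59.0
clock: 60.6
ee_pos: [0.6359, 0.2039, 0.2114]
orientation: [-0.099, 0.995, -0.0, -0.0]
contact_force: [0.6, -0.1, -1.2]
opening: 0.0293
gripper_force: 59.2
clk 60.6 at [0.6359 0.2039 0.2114] head -168.6 tilt [-0. -0.] j6 0.11 shift units [-0.01  0.01  2.03] twist units -0.0 open 0.029 f 59
```

```bash
python3 -m inch '[[[-0.01,0.01,0.2,0,1],[0,0,0.4,0,1],[0,0,0.4,0,1],[0,0,0.4,0,1],[0,0,0.3,0,1],[0,0,0.2,0,1],[0,0,0.1,0,1],[0,0,0,0,1]]]'; python3 -m inch '[[[0,0,0.03,0,1],[0,0,0.03,0,1],[0,0,0.02,0,1],[0,0,0,0,1],[0,0,0,0,1],[0,0,0,0,1],[0,0,0,0,1],[0,0,0,0,1]]]'; python3 h.py .6364 .2044 .1078 11.4
```

```text
clock: 61.6
ee_pos: [0.6365, 0.2037, 0.1116]
orientation: [-0.099, 0.995, -0.0, 0.0]
contact_force: [0.3, -0.1, -3.0]
opening: 0.0297
gripper_force: 59.3
clock: 62.6
ee_pos: [0.6365, 0.2038, 0.1078]
orientation: [-0.099, 0.995, 0.0, 0.0]
contact_force: [-0.9, 0.0, 0.6]
opening: 0.0294
gripper_force: 59.3
clk 62.6 at [0.6365 0.2038 0.1078] head -168.6 tilt [0. 0.] j6 0.11 shift units [ 0.    0.01 -0.  ] twist units -0.01 open 0.029 f 59
```

```bash
python3 -m inch '[[[0,0,0,0,-1],[0,0,0,0,-1],[0,0,0,0,-1],[0,0,0,0,-1],[0,0,0,0,-1],[0,0,0,0,-1],[0,0,-0.1,0,-1],[0,0,-0.2,0,-1]]]'; python3 -m inch '[[[0,0,-0.4,0,-1],[0,0,-0.7,0,-1],[0,0,-0.8,0,-1],[0,0,-0.8,0,-1],[0,0,-0.5,0,-1],[0,0,-0.2,0,-1],[0.3,-0.2,0,0,-1],[0.6,-0.3,0,0,-1]]]'; python3 -m inch '[[[0.7,-0.4,0,0,-1],[0.7,-0.4,0,0,-1],[0.7,-0.4,0,0,-1],[0.7,-0.4,0,0,-1],[0.5,-0.3,0,0,-1],[0.2,0,0,0,-1],[0,0,0,0,-1],[0,0,0,0,-1]]]';python3 holders.py; python3 - <<'E'
from h import *
c=camera("top"); cv2.imwrite("pics/topf.png",c["frame"]); s=camera("scene"); cv2.imwrite("pics/scenef.png",s["frame"]); P=cloud(c)
for a,r,z in(((.634,.203),.06,(.125,.15)),((.415,.294),.06,(.127,.138))):
    Q=near(P,*a,r,*z); print(len(Q),Q.mean(0) if len(Q) else 0, cv2.minAreaRect((Q[:,:2]*1000).astype(np.float32)) if len(Q) else 0)
print(get_state()["ee_pos"],get_state()["clock"])
E
```

```text
clock: 63.6
ee_pos: [0.6362, 0.2037, 0.1228]
orientation: [-0.099, 0.995, -0.0, -0.0]
contact_force: [-0.3, -0.6, 0.1]
opening: 0.0852
gripper_force: 0.0
clock: 64.6
ee_pos: [0.5972, 0.1703, 0.291]
orientation: [-0.099, 0.995, -0.0, -0.001]
contact_force: [-0.8, 0.3, 0.4]
opening: 0.0853
gripper_force: 0.0
clock: 65.6
ee_pos: [0.4449, 0.0433, 0.2922]
orientation: [-0.099, 0.995, 0.0, -0.0]
contact_force: [-0.3, 0.0, 0.2]
opening: 0.0855
gripper_force: 0.0
brass pocket 254 (0.5635, 0.0068, 0.0189) z 0.071
white pocket 250 (0.5828, -0.0747, 0.0191) z 0.071
black pocket 246 (0.5003, -0.0934, 0.0188) z 0.071
red pocket 63 (0.479, -0.0137, 0.018) z 0.070
0 0 0
0 0 0
[0.4448342  0.04315376 0.29209691] 65.75
```

View pics/topf.png

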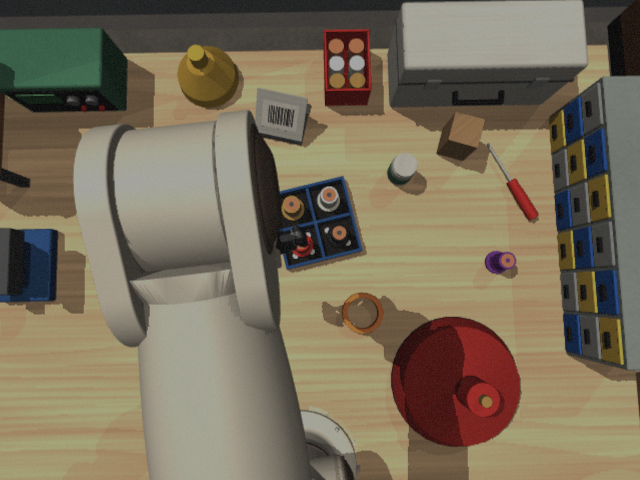

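View pics/scenef.png

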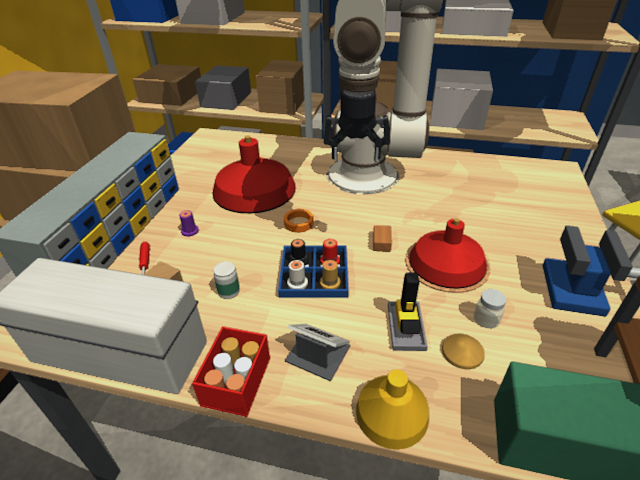

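The final pictures show the shade on the mat (scene px 448,255), all four holders upright in their pockets (tray at 313,270) and the scanner standing in its cradle (407,310). The bystanders are unmoved.

```bash
python3 -c "
from station import *
print(finish_job())"
```

```text
the job is handed in; nothing more can be done
None
```

The job is handed in at about 66 s: shade centred on the mat, all four holders in pockets 1–4 in order (red was knocked about 2.5 cm on the way), label scanned for over two seconds from about 10 cm, and scanner back in its cradle; the verdict was not shown.

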